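# Test a wooden hanger blank with a spring-tip hardness gauge

### The job

Take the hand-held hardness gauge out of its wooden stand and press its spring tip gently on the centre of the pencilled ring (not the cross) on the hanger blank that lies on the sloping rest, with the gauge square to the blank's sloping face and the plunger pushed in about half-way. Finish while still holding the gauge there, steady in the gripper with the tip pressed on the ring; do not put it down or let go, never press hard on the blank, and leave the jar, the sanding block and the tape roll where they are.

Things in the scene. Friction and masses are not known exactly. Their poses are not given: they have to be found in the camera images.
- gauge_mid (a point): Centre of the loose grey gauge's box body (0.2 kg): 36 mm along own x, 28 along y, 70 along z; grip it here across y. Own z runs along the gauge, away from its tip. Under it is a round steel nose, 18 mm across, 25 long, then the plunger. Starts upright in the stand, nose in the hole, the body's underside on the stand's top. Small display on the -x face.
- plunger_tip (a point): Centre of the end face of the gauge's steel plunger, a spring-loaded pin 8 mm in diameter on the gauge's axis. With the plunger out it lies 72 mm from gauge_mid along the gauge's -z and 12 mm past the nose; it moves with the plunger. It has the gauge's axes.
- plunger (a joint): How far the plunger is pushed into the gauge, in m: 0 fully out, 0.010 fully in (its stop). A spring pushes it out: about 0.5 N at the start of the stroke, 3 N at half stroke, 5.5 N at the stop.
- stand: Fixed wooden block, 90 mm (own x) by 80 mm (own y) by 50 mm high, with a square hole 25 mm wide right through its centre in which the gauge's nose hangs. Origin: centre of its underside, z up.
- ring_mark (a point): Centre of the pencilled ring (27 mm in diameter, dark line) on the face of one shoulder of the hanger blank. The ring and the cross lie on opposite shoulders, either way round. Own z axis: straight out of the blank's face, 20 degrees (0.35 rad) from vertical; own x runs up the slope, own y level across it.
- cross_mark (a point): Centre of the pencilled cross (arms 34 mm corner to corner, dark line) on the other shoulder; leave it. Axes as for ring_mark.
- rest: Fixed sloping rest, pale wooden hanger blank clamped flat on it. Origin: centre of its underside on the table; slope rises 20 degrees to own +x, low edge nearest the robot. Board 190 x 360 mm; blank 440 mm across (own y), shoulders 50 mm wide, neck up the slope; marks 78 mm above the table. Two 8 mm pins stand 6 mm proud of the blank at its lower edge, a neck stop 10 mm.
- jar: Bystander: closed amber jar, 64 mm in diameter, 75 mm high. Origin: centre of its underside.
- sanding_block: Bystander: cork sanding block, 65 by 100 by 30 mm. Origin: centre of its underside.
- tape_roll: Bystander: roll of tape lying flat, 90 mm in diameter, 24 mm high. Origin: centre of its underside.
Not all that is in view belongs to the job. Of the things that look like the part that bears gauge_mid, the smaller one is meant. Leave any pink look-alike of the stand alone.

How it is judged:
By the outcome, as a careful person would: the job done as asked, in the order asked, and still so for the second after the job is handed in, while the arm keeps its last pose, push and grip.
It also fails if it takes over 38 s, if anything falls off the work surface, if the arm or the gripper's body presses on something with over 40 N, if the wrist force passes 120 N, or if a joint passes its speed limit or range.

### The arm

A 6-joint arm with a two-finger parallel gripper is mounted at the origin on the work surface. World frame = base frame: x ahead of the robot, y to its left, z up, the work surface at z = 0. Lengths are in m, angles in rad, forces in N, time in s.
With the tool pointing down it reaches from about 0.25 to 0.775 m from the base axis. Payload 4 kg.
Tool frame: the origin (TCP) lies midway between the tips of the shut fingers; the grasp point (between the pads) lies 19 mm behind it; z points along the fingers, y is the direction in which the jaws open and shut (so a half turn about z gives the same grasp; the last joint's range is limited). The gripper opens to 94 mm and grips with 3 to 60 N. Pads are 16 mm wide; open, the fingers measure 119 mm over their backs; the gripper's body (75 mm by 177 mm) begins 78 mm behind the grasp point.
Start: joints at [1.165, 0.087, 1.371, -0, 1.684, -0.103], TCP at [0.164, 0.525, 0.171] pointing down, gripper open.
Joint ranges: [-3.1, 3.1], [-0.76, 2.03], [0.27, 2.55], [-1.08, 4.22], [0.17, 2.65], [-2.57, 2.57]. Speed limits (rad/s): [2.79, 2.79, 3.14, 3.14, 3.14, 3.14].

### API

Orientations are given as [roll, pitch, yaw] about the fixed x, y, z axes, in that order (R = Rz(yaw) Ry(pitch) Rx(roll)).
In Python, from bench import get_obs, snapshot, ticket gives the robot as it stands.
- The arm moves only by the shell command python3 -m creep 'ROWS' [OPENING]. ROWS is JSON, a list that holds one entry, the list of rows, each a list of 4 numbers: the shift along the tool's x, y, z in mm, then the turn about the tool's z in degrees. A call has 1 to 8 rows; each row shifts and turns the commanded pose from where the row before left it, along the tool's axes as they then stand; what a row does not reach is not made up. A row lasts 1/8 s, in which the tool goes at most 62.5 mm and 10.7 degrees, less where a joint would pass 70% of its speed; a pose out of reach is approached as far as the arm can. A call with a gripper value outside its range is refused whole. OPENING is the opening, from 0 (shut) to 1 (fully open), set as the call begins (- or left out, the last holds). The fingers move at their own pace and stop on an object; the grip force is fixed at half the most. Time passes only in rows, so rows that do not move let the fingers close. It gives the time, the measured TCP pose, the force and the opening at its end, in the units of the state.
- get_obs(): the state, without advancing time (a new reading comes with each control period).
- snapshot(name): name is "scene" or "top" or "wrist"; returns a dict with "color" (480x640x3 uint8, red, green, blue), "depth" (480x640 float32, m along the optical axis (not along the pixel's ray), 0 where there is no reading), "fx", "fy", "cx", "cy" (pixels), "distortion" ([k1, k2, p1, p2, k3] as OpenCV has them; the pictures are not rectified), "extrinsics" (4x4, takes a point from world to camera coordinates). Camera axes: x right, y down, z forward; pixel columns grow to the right and rows downward; lengths in m; the calibration is good to about 2 mm. A picture is of the moment at which its call begins.
- ticket.close_job(): hands the job in, once; it reports no verdict.
The state is a dict: "time": time; "joint_positions": joint angles; "qvel": joint speeds; "joint_torque": joint torques, N m; "tool_pos": TCP position; "ee_rot": TCP orientation; "wrist_force": force on the tool from outside, world axes, zero at the start; "wrist_torque": the same for the moment, N m; "width": finger opening in m.
Only numpy, scipy, OpenCV 4.12 (cv2) and the standard library are available. Lean on these libraries where they do the work, as an engineer would, in place of code of your own. Each camera call takes 0.05 s, during which the arm holds its last target. There are 200 camera calls.

## Working session

There is one attempt and no reset: what is moved stays moved. The work goes in short steps, Python scripts to look and compute and a shell command to move; the robot and the scene stay as the last step left them, time stands still between calls to the robot, and variables do not carry over. Pictures are saved under pics/ and viewed, on a budget of 10 in all, crops included, one or two more only if the job needs it, and the job is handed in when it is done.

```bash
ls -la; mkdir -p pics
python3 - <<'E'
from bench import get_obs,snapshot
import cv2,numpy as np
print(get_obs())
for n in("scene","top","wrist"):
    s=snapshot(n); np.savez(f"pics/{n}0.npz",**{k:np.array(v) for k,v in s.items()})
    cv2.imwrite(f"pics/{n}0.png",s["color"][:,:,::-1]); print(n,s["fx"],s["distortion"],np.round(s["extrinsics"],3).tolist())
E
```

```text
total 12
drwxr-xr-x  3 agent agent 4096 Dec  4 06:12 .
drwxr-xr-x 23 root  root  4096 Dec  4 06:12 ..
drwxr-xr-x  2 agent agent 4096 Dec  4 06:12 pics
{'time': 0.0, 'joint_positions': array([ 1.16491126e+00,  8.79249618e-02,  1.37224481e+00, -6.98661400e-07,
        1.68359473e+00, -1.03095301e-01]), 'qvel': array([ 0.00025264,  0.00028598, -0.00038132, -0.00031552, -0.00122489,
        0.00015951]), 'joint_torque': array([ 2.51334095e-04, -3.40185463e+01, -3.02426755e+01,  7.17392773e-02,
        3.30400304e-02, -1.64226954e-04]), 'tool_pos': array([0.16375639, 0.52440385, 0.17022547]), 'ee_rot': array([-3.13943227e+00, -2.22819671e-04,  2.83880257e+00]), 'wrist_force': array([-0.20632663, -0.55599383, -0.30286334]), 'wrist_torque': array([ 0.05021203, -0.02124906,  0.02491023]), 'width': 0.09387685633532257}
scene 532.2615396017961 [-0.05536927  0.          0.          0.          0.        ] [[-0.861, 0.508, 0.021, 0.403], [0.284, 0.515, -0.809, -0.143], [-0.422, -0.69, -0.587, 1.328], [0.0, 0.0, 0.0, 1.0]]
top 471.32835450950034 [-0.07871895  0.          0.          0.          0.        ] [[-0.025, -1.0, -0.02, 0.125], [-0.999, 0.026, -0.048, 0.523], [0.049, 0.018, -0.999, 0.88], [0.0, 0.0, 0.0, 1.0]]
wrist 343.71297671655236 [-0.01116538  0.          0.          0.          0.        ] [[0.297, 0.955, -0.003, -0.549], [0.922, -0.286, 0.262, -0.029], [0.25, -0.081, -0.965, 0.392], [0.0, 0.0, 0.0, 1.0]]
```

View pics/top0.png

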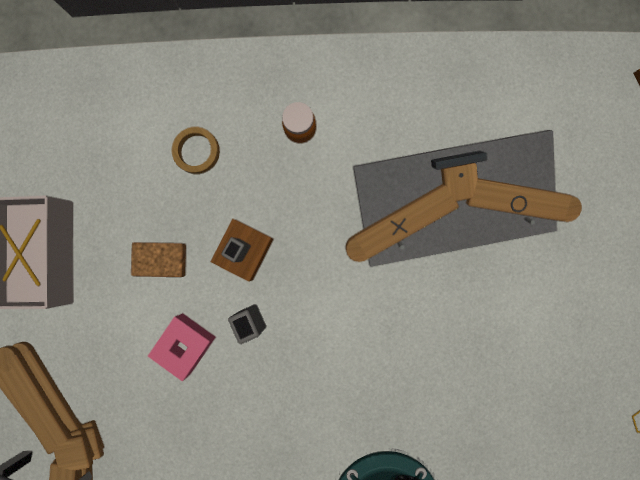

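View pics/scene0.png

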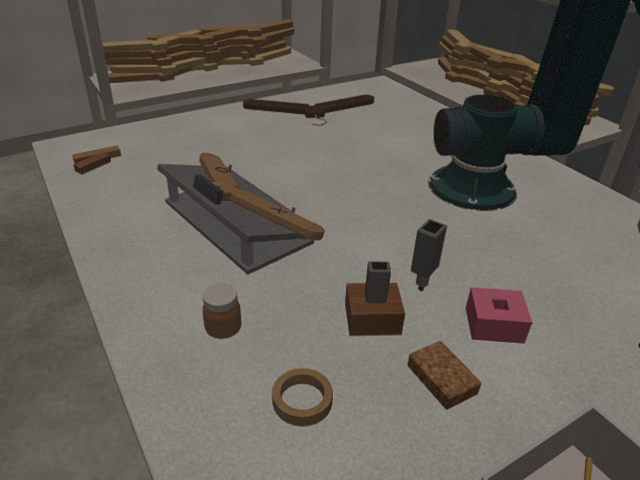

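The gauge sits in the brown stand (top view, about 235,250). The larger look-alike is beside it at (245,323), and the pink block is at (182,347). The ring is at (519,204) and the cross at (400,227). Next I convert these pixels to world positions and look at an enlarged crop.

```bash
cat > h.py <<'E'
import cv2,numpy as np
from bench import get_obs,snapshot
def load(n): return dict(np.load(n))
def cloud(s):
    "world point per pixel"
    K=np.array([[s["fx"],0,s["cx"]],[0,s["fy"],s["cy"]],[0,0,1.]])
    v,u=np.mgrid[:480,:640]; p=np.stack([u,v],-1).reshape(-1,1,2).astype(float)
    r=cv2.undistortPoints(p,K,np.array(s["distortion"])).reshape(480,640,2)
    c=np.dstack([r,np.ones((480,640))])*s["depth"][...,None]
    E=np.array(s["extrinsics"]); return (c-E[:3,3])@E[:3,:3]
E
python3 - <<'E'
from h import *
s=load("pics/top0.npz"); W=cloud(s); im=s["color"]
def cl(a):return np.round(a,4).tolist()
# gauge top & stand top in region
R=np.zeros((480,640),bool);R[210:290,200:280]=1
z=W[...,2]
g=R&(z>.1); print("z hist gauge",np.percentile(z[g],[5,50,95]),g.sum())
for lo,hi,n in((.105,.13,"gauge"),(.042,.058,"stand")):
    m=(R&(z>lo)&(z<hi)).astype(np.uint8); P=W[m>0][:,:3]
    r=cv2.minAreaRect((P[:,:2]*1000).astype(np.float32)); print(n,r,P.mean(0))
# blank plane
for (u,v) in((519,204),(400,227),(245,323),(182,347),(298,115),(195,150),(158,260)): print((u,v),cl(W[v,u]))
# ring by dark pixels
hsv=cv2.cvtColor(im,cv2.COLOR_RGB2GRAY)
c=im[190:222,500:540]; cv2.imwrite("pics/ring.png",np.hstack([cv2.resize(im[185:225,490:550],(600,400),interpolation=2),])[:,:,::-1])
B=(im[...,0].astype(int)-im[...,2]>40)&(z>.04); B[:,:340]=0; B[:150]=0
P=W[B]; A=np.c_[P[:,:2],np.ones(len(P))]
for _ in range(5):
    k=np.linalg.lstsq(A,P[:,2],rcond=None)[0]; e=np.abs(A@k-P[:,2]); A,P=A[e<.003],P[e<.003]
n=np.array([-k[0],-k[1],1]);n/=np.linalg.norm(n);print("normal",n,np.degrees(np.arccos(n[2])),"azim",np.degrees(np.arctan2(n[1],n[0])),len(P),k)
E
```

```text
z hist gauge [0.10911348 0.11872211 0.90683747] 419
gauge ((496.48736572265625, 260.01727294921875), (28.45513343811035, 36.53169631958008), 58.36713790893555) [0.49626948 0.25863791 0.11819198]
stand ((496.8849792480469, 259.7810363769531), (81.6761703491211, 90.5814208984375), 61.98686599731445) [0.49663098 0.25652866 0.04871572]
(519, 204) [0.5639, -0.2427, 0.0776]
(400, 227) [0.5285, -0.0289, 0.0767]
(245, 323) [0.3757, 0.2359, 0.1442]
(182, 347) [0.3106, 0.3872, -0.0011]
(298, 115) [0.7347, 0.1467, 0.0763]
(195, 150) [0.6949, 0.3559, 0.0004]
(158, 260) [0.4805, 0.4199, 0.0319]
normal [-0.26845599 -0.07060712  0.96070079] 16.116181896205067 azim -165.26425971696318 2248 [ 0.27943767  0.07349544 -0.06401416]
```

Run:
```python
from h import *
s=load("pics/top0.npz");im=s["color"]
a=cv2.resize(im[184:224,499:539],(600,600),interpolation=cv2.INTER_CUBIC)
cv2.imwrite("pics/crop1.png",a[:,:,::-1])
```

```text
(no output)
```

View pics/crop1.png

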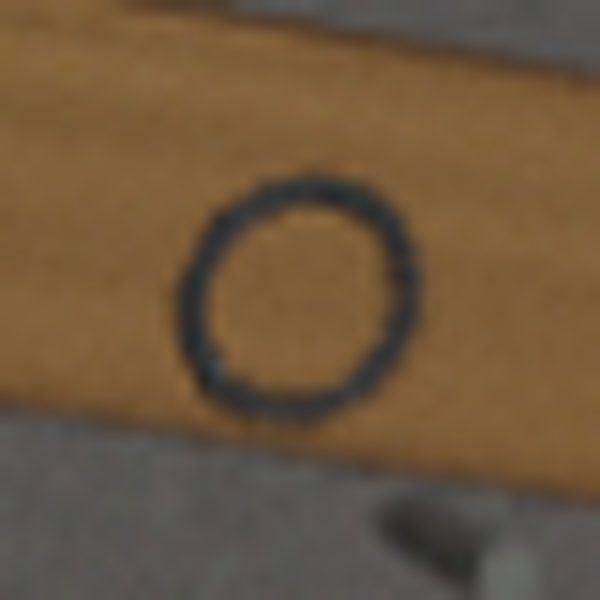

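The crop puts the ring centre at about (298,298), which is (518.4, 203.4) in the full image. The arm can only turn about its own z, so I plan to pivot the gauge 20° between the pads, using the stand's hole as the stop. First I move over the gauge.

```bash
python3 -m creep '[[[-49.5,-19.3,0,0],[-49.5,-19.3,0,0],[-49.5,-19.3,0,0],[-49.5,-19.3,0,0],[-49.5,-19.3,0,0],[-49.5,-19.3,0,0],[-49.5,-19.3,0,0],[-49.5,-19.3,0,0]]]' 1; python3 -m creep '[[[0,0,0,6],[0,0,0,6],[0,0,0,0]]]'
python3 - <<'E'
from h import *
print(get_obs()["tool_pos"],get_obs()["ee_rot"])
s=snapshot("wrist"); np.savez("pics/wrist1.npz",**{k:np.array(v) for k,v in s.items()})
cv2.imwrite("pics/wrist1.png",s["color"][:,:,::-1])
W=cloud(s);z=W[...,2]; near=np.hypot(W[...,0]-.4965,W[...,1]-.26)<.065
for lo,hi in((.112,.13),(.045,.055)):
    m=near&(z>lo)&(z<hi)
    print(m.sum(),cv2.minAreaRect((W[m][:,:2]*1000).astype(np.float32)),W[m].mean(0))
E
```

```text
time: 1.15
tool_pos: [0.497, 0.2582, 0.171]
ee_rot: [-3.142, -0.0, 2.839]
wrist_force: [0.8, 1.6, 0.1]
width: 0.0938
time: 1.52
tool_pos: [0.4959, 0.2592, 0.1709]
ee_rot: [-3.141, -0.001, 2.63]
wrist_force: [0.6, 0.5, -0.1]
width: 0.0938
[0.49587745 0.25924726 0.17085172] [-3.14088163e+00 -6.84067793e-04  2.63014113e+00]
1513 ((496.4537048339844, 260.8046875), (27.573896408081055, 36.3791618347168), 60.32354736328125) [0.49507708 0.26134615 0.12035732]
5223 ((497.17315673828125, 260.181884765625), (80.03669738769531, 90.5947265625), 61.972557067871094) [0.49127804 0.26320646 0.05056805]
```

View pics/wrist1.png

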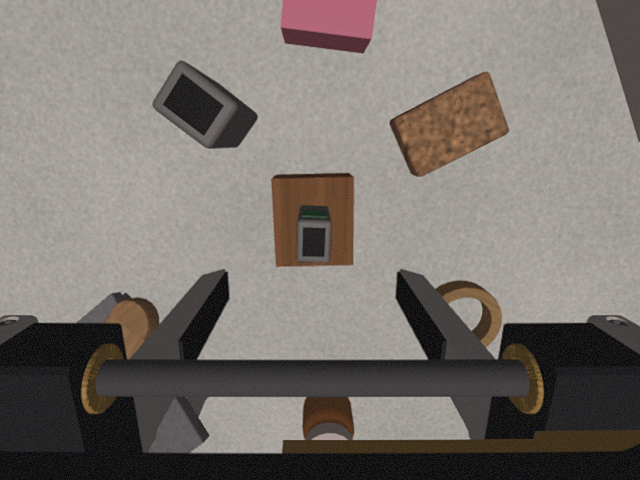

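The wrist view shows the gauge in the stand at about (314,240), between the open fingers and square to them. The decoy is clear of the jaws at upper left. I'll go down and grip.

```bash
python3 -m creep '[[[0,1.2,26,-1],[0,0,26,0],[0,0,26,0],[0,0,17,0],[0,0,10,0],[0,0,0,0]]]'; python3 -m creep '[[[0,0,0,0],[0,0,0,0],[0,0,0,0],[0,0,0,0],[0,0,0,0],[0,0,0,0]]]' 0;  python3 -m creep '[[[0,0,-5,0],[0,0,-5,0],[0,0,0,0]]]'
```

```text
time: 2.33
tool_pos: [0.4963, 0.2605, 0.066]
ee_rot: [-3.141, -0.001, 2.647]
wrist_force: [-0.4, 0.3, 0.4]
width: 0.0939
time: 3.08
tool_pos: [0.4965, 0.2606, 0.0664]
ee_rot: [3.142, -0.0, 2.647]
wrist_force: [0.2, 0.3, -0.4]
width: 0.0375
time: 3.45
tool_pos: [0.4967, 0.2607, 0.0767]
ee_rot: [3.141, 0.0, 2.647]
wrist_force: [-0.2, 0.2, -3.4]
width: 0.0278
```

```bash
cat >> h.py <<'E'
def crop(n,c,half,name,S=600):
    "save an enlarged crop of camera n round the world point c"
    s=snapshot(n); np.savez(name+".npz",**{k:np.array(v) for k,v in s.items()})
    E=np.array(s["extrinsics"]); p=E[:3,:3]@c+E[:3,3]; u=int(s["fx"]*p[0]/p[2]+s["cx"]);v=int(s["fy"]*p[1]/p[2]+s["cy"])
    u0,v0=max(u-half,0),max(v-half,0); a=s["color"][v0:v0+2*half,u0:u0+2*half]
    cv2.imwrite(name+".png",cv2.resize(a,(S,S),interpolation=2)[:,:,::-1]); print(name,"origin",u0,v0,"scale",S/(2*half))
    return s
E
python3 - <<'E'
from h import *
o=get_obs();print(o["tool_pos"],o["wrist_force"],o["width"])
s=crop("scene",np.array([.4967,.2607,.09]),40,"pics/s2")
W=cloud(s);Q=W-[.4967,.2607,0];R=np.hypot(Q[...,0],Q[...,1])<.03
z=W[...,2];m=R&(z<.135)&(z>.1); print(np.percentile(z[m],[50,90,98,100]),m.sum())
E
```

```text
[0.49673498 0.26067227 0.07674909] [-0.24782821  0.2386263  -3.4222321 ] 0.027760974523260835
pics/s2 origin 336 240 scale 7.5
[0.12271392 0.13023768 0.13399202 0.13493492] 413
```

View pics/s2.png

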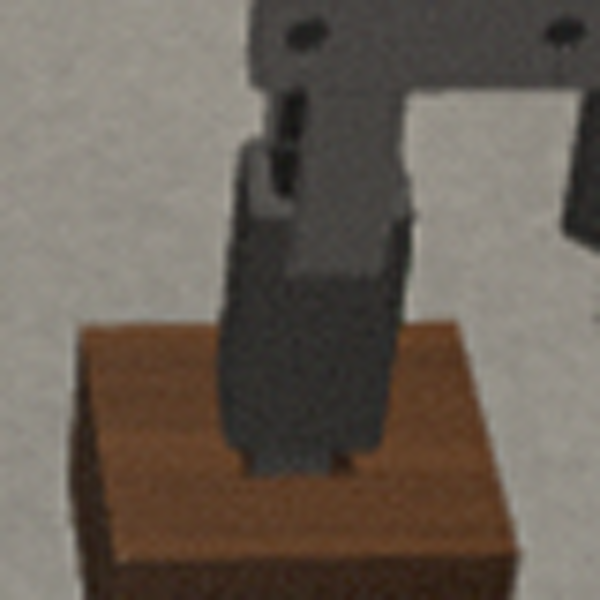

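The crop shows the gauge lifted a few mm and the finger across its body at about (340,240). The nose is still in the hole at (300,460). Now I'll pivot it by shifting along tool +x.

```bash
python3 -m creep '[[[0,0,-3,0],[2.5,0,0,0],[2.5,0,0,0],[2.5,0,0,0],[2.5,0,0,0],[0,0,0,0]]]'; python3 -m creep '[[[2,0,0,0],[2,0,0,0],[0,0,0,0]]]';  python3 - <<'E'
from h import *
o=get_obs();print(o["tool_pos"],o["wrist_force"],o["wrist_torque"],o["width"])
s=crop("scene",np.array([.4967,.2607,.09]),40,"pics/s3")
E
```

```text
time: 4.25
tool_pos: [0.4885, 0.2652, 0.0799]
ee_rot: [3.141, 0.002, 2.647]
wrist_force: [4.3, -1.6, -2.1]
width: 0.0277
time: 4.62
tool_pos: [0.4844, 0.2675, 0.0799]
ee_rot: [3.141, 0.001, 2.647]
wrist_force: [3.7, -1.6, 0.4]
width: 0.0274
[0.4844156  0.26745879 0.07989565] [ 3.72156585 -1.56907772  0.40003097] [-0.43797792 -0.88670681 -0.04710384] 0.027374162195464114
pics/s3 origin 336 240 scale 7.5
```

View pics/s3.png

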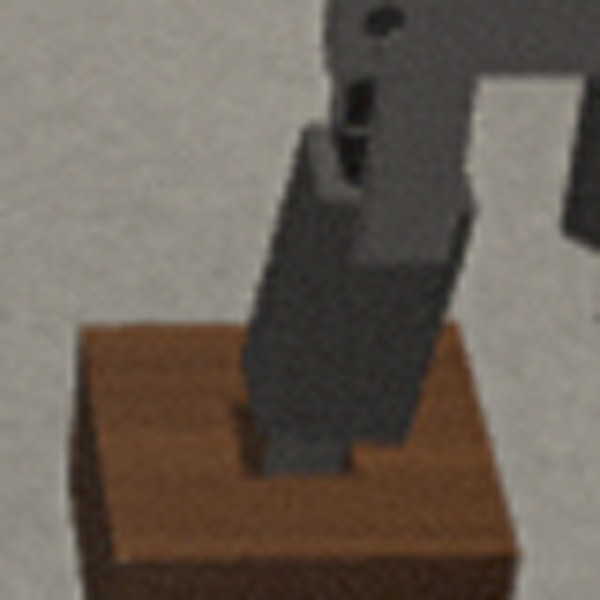

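The gauge pivots cleanly about the pads with about 4 N of side force. I'll measure the tilt by casting the right body edge onto the near-face plane.

```bash
cat >> h.py <<'E'
def rays(s,px):
    K=np.array([[s["fx"],0,s["cx"]],[0,s["fy"],s["cy"]],[0,0,1.]])
    r=cv2.undistortPoints(np.array(px,float).reshape(-1,1,2),K,np.array(s["distortion"])).reshape(-1,2)
    E=np.array(s["extrinsics"]);return -E[:3,:3].T@E[:3,3],np.c_[r,np.ones(len(r))]@E[:3,:3]
def onplane(s,px,p,n):
    C,d=rays(s,px); return C+d*(((p-C)@n)/(d@n))[:,None]
E
python3 - <<'E'
from h import *
yw=2.647; tx=np.array([np.cos(yw),np.sin(yw),0]);ty=np.array([np.sin(yw),-np.cos(yw),0])
for f,c,L in(("s2",[.4967,.2607,0],[[(410,215),(380,445)],[(245,150),(222,350)]]),("s3",[.4844,.2675,0],[[(472,210),(405,445)],[(308,130),(245,355)]])):
    s=load(f"pics/{f}.npz"); c=np.array(c)
    for l,sg in zip(L,(1,1)):
        px=np.array(l)/7.5+[336-.5,240-.5]
        P=onplane(s,px,c+.014*ty*sg,ty)-c; q=np.c_[P@tx,P[:,2]]; d=q[0]-q[1]
        print(f,np.round(q,4).tolist(),np.degrees(np.arctan2(d[0],d[1])))
E
```

```text
s2 [[0.0171, 0.1263], [0.0176, 0.0605]] -0.4483239049209859
s2 [[-0.02, 0.1442], [-0.0203, 0.0889]] 0.34325624767835333
s3 [[0.0163, 0.1277], [0.0092, 0.0605]] 6.036689106901071
s3 [[-0.0212, 0.1495], [-0.0292, 0.0875]] 7.377324115094743
```

```bash
cat >> h.py <<'E'
def top_tilt(verbose=True,f=None):
    "tilt of gauge top towards tool +x, tool +y, deg, from the wrist depth; RANSAC-ish plane fit of top face"
    o=get_obs(); yw=o["ee_rot"][2]; s=snapshot("wrist"); W=cloud(s)-o["tool_pos"]
    X=W[...,0]*np.cos(yw)+W[...,1]*np.sin(yw); Y=W[...,0]*np.sin(yw)-W[...,1]*np.cos(yw); Z=W[...,2]-.019
    m=(s["depth"]>0)&(abs(X)<.045)&(abs(Y)<.012)&(Z>.02)&(Z<.05)
    P=np.c_[X[m],Y[m],Z[m]]; rng=np.random.default_rng(0); best=None
    for _ in range(500):
        a=P[rng.choice(len(P),3,False)]; n=np.cross(a[1]-a[0],a[2]-a[0])
        n/=np.linalg.norm(n)+1e-12; n*=np.sign(n[2])
        if n[2]<.8: continue
        i=abs((P-a[0])@n)<.0012
        if best is None or i.sum()>best.sum(): best=i
    Q=P[best]; c=Q.mean(0); n=np.linalg.svd(Q-c)[2][2]; n*=np.sign(n[2])
    print("pts",m.sum(),len(Q),"centre mm",np.round(c*1e3,1),"x range",np.round(np.percentile(Q[:,0],[1,99])*1e3,1),"tilt",np.degrees(np.arctan2(n[0],n[2])),np.degrees(np.arctan2(n[1],n[2])))
    return s
E
python3 - <<'E'
from h import *
s=top_tilt();cv2.imwrite("pics/w4.png",s["color"][:,:,::-1])
top_tilt()
E
```

```text
pts 3147 2691 centre mm [ 0.3 -0.  31.3] x range [-17.   16.3] tilt 7.333785203638675 -0.7347726790494299
pts 3146 2610 centre mm [ 0.4 -0.2 31.3] x range [-16.5  16.2] tilt 7.509802547049752 -0.8166888004343091
```

View pics/w4.png

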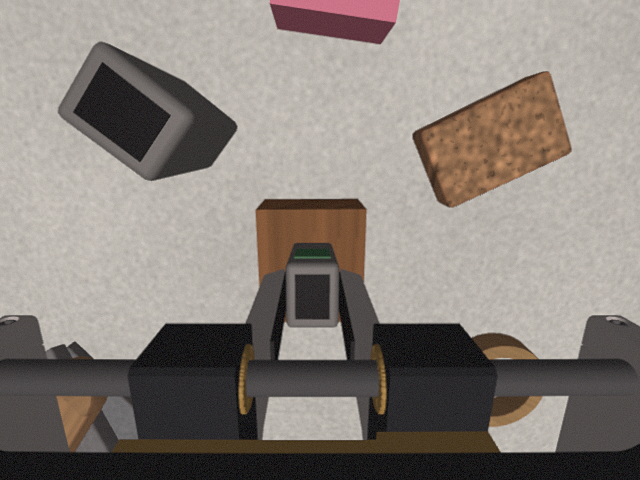

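The wrist view shows the gauge top at about (312,295), held between the fingers. The depth fit gives 7.4° of tilt in the right direction. I'll continue.

```bash
python3 -m creep '[[[2,0,0,0],[2,0,0,0],[2,0,0,0],[0,0,0,0]]]';  python3 - <<'E'
from h import *
top_tilt()
E
```

```text
time: 5.28
tool_pos: [0.4787, 0.2704, 0.0794]
ee_rot: [3.141, -0.0, 2.647]
wrist_force: [4.1, -0.8, 1.9]
width: 0.0279
pts 3157 2639 centre mm [-0.4  0.  31.4] x range [-17.1  15.4] tilt 11.759464884555978 -0.4925182769897436
```

```bash
python3 -m creep '[[[0,0,-4,0],[2,0,0,0],[2,0,0,0],[2,0,0,0],[2,0,0,0],[0,0,0,0]]]';  python3 - <<'E'
from h import *
top_tilt()
E
```

```text
time: 6.08
tool_pos: [0.4715, 0.2739, 0.0832]
ee_rot: [-3.141, -0.001, 2.647]
wrist_force: [3.3, -2.2, -2.9]
width: 0.0275
pts 3155 2659 centre mm [-1.  -0.2 31.2] x range [-17.3  14.7] tilt 16.25103274966947 -0.6919891430718285
```

```bash
python3 -m creep '[[[2,0,0,0],[2,0,0,0],[2,0,0,0],[1,0,0,0],[0,0,0,0]]]';  python3 - <<'E'
from h import *
top_tilt()
E
```

```text
time: 6.75
tool_pos: [0.4658, 0.2774, 0.0836]
ee_rot: [3.141, 0.0, 2.647]
wrist_force: [3.3, -1.5, -3.5]
width: 0.0275
pts 3155 2705 centre mm [-1.8 -0.2 31.3] x range [-17.7  13.9] tilt 19.7771089622091 -0.7440474837394443
```

```bash
python3 -m creep '[[[0.7,0,0,0],[-1.5,0,0,0],[-1.5,0,0,0],[0,0,0,0]]]';  python3 - <<'E'
from h import *
top_tilt();top_tilt();print(get_obs()["wrist_force"])
E
```

```text
time: 7.3
tool_pos: [0.4668, 0.2767, 0.0832]
ee_rot: [-3.142, -0.002, 2.647]
wrist_force: [0.4, 0.1, -1.5]
width: 0.0274
pts 3159 2699 centre mm [-1.8 -0.  31.3] x range [-17.5  13.5] tilt 19.319853483205353 -0.32947114928868915
pts 3156 2661 centre mm [-1.7 -0.1 31.2] x range [-17.7  13.8] tilt 19.52468233592599 -0.3267926690684556
[-0.08083109 -0.61526933 -1.85967979]
```

The tilt settles at about 19.4° once unloaded. Now I'll lift out, carry it over the ring and turn to line up with the slope.

```bash
python3 -m creep '[[[0,0,-20,0],[0,0,-32,0],[0,0,-35,0],[0,0,-30,0],[-10,-14,0,0],[-19.4,-28,0,0],[-19.4,-28,0,0],[-19.4,-28,0,0]]]';python3 -m creep '[[[-19.4,-28,0,0],[-19.4,-28,0,0],[-19.4,-28,0,0],[-19.4,-28,0,0],[-19.4,-28,0,0],[-19.4,-28,0,0],[-19.4,-28,0,0],[-19.4,-28,0,0]]]';python3 -m creep '[[[-19.4,-28,0,0],[-19.4,-28,0,0],[-19.4,-28,0,0],[-10,-14,0,-5],[0,0,0,-8],[0,0,0,-8.5],[0,0,0,-8.2],[0,0,0,-8]]]'
python3 - <<'E'
from h import *
print(get_obs()["joint_positions"])
s=load("pics/top0.npz"); print("ring top",onplane(s,[(518.4,203.4),(400,227)],np.array([0,0,.078]),np.array([0,0,1.])))
s=top_tilt();np.savez("pics/w5.npz",**{k:np.array(v) for k,v in s.items()}); cv2.imwrite("pics/w5.png",s["color"][:,:,::-1])
E
```

```text
time: 8.4
tool_pos: [0.4799, 0.1554, 0.1978]
ee_rot: [-3.139, -0.003, 2.647]
wrist_force: [-0.4, -0.3, -2.4]
width: 0.0278
time: 9.4
tool_pos: [0.5097, -0.1148, 0.1978]
ee_rot: [-3.141, -0.005, 2.646]
wrist_force: [0.3, 0.3, -3.1]
width: 0.0278
time: 10.4
tool_pos: [0.5231, -0.2321, 0.1975]
ee_rot: [3.138, -0.004, -2.974]
wrist_force: [-0.6, -0.7, -2.3]
width: 0.0276
[-5.16629532e-01  1.37981517e-01  1.26358589e+00  8.18565500e-06
  1.74504871e+00 -2.25462210e+00]
ring top [[ 0.56500122 -0.24152533  0.078     ]
 [ 0.5283928  -0.02871134  0.078     ]]
pts 3153 2691 centre mm [-1.7 -0.2 31.2] x range [-17.7  13.7] tilt 19.427075554043775 -0.6800723261532359
```

View pics/w5.png

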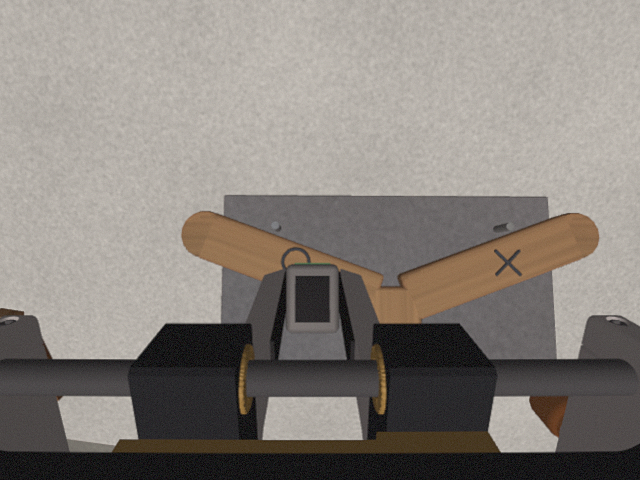

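The tilt is unchanged at 19.4°, and the board edge (row 196) is level in the picture, so the yaw is right. The ring is visible at about (295,261). Next I hover about 10 mm above it and check from the other cameras.

```bash
python3 -m creep '[[[-1.2,-8,15,0],[-1.2,-8.7,20,0],[0,0,15,0],[0,0,8,0],[0,0,0,0]]]'
python3 - <<'E'
from h import *
print(get_obs()["tool_pos"])
s=load("pics/w5.npz"); print("ring wrist",onplane(s,[(295.5,262)],np.array([0,0,.078]),np.array([0,0,1.])))
s=load("pics/scene0.npz")
a=crop("scene",np.array([.565,-.2415,.09]),30,"pics/s6")
cv2.imwrite("pics/s6.png",np.vstack([cv2.imread("pics/s6.png")[:, :]]))
b=crop("top",np.array([.565,-.2415,.09]),30,"pics/t6")
A,B=cv2.imread("pics/s6.png"),cv2.imread("pics/t6.png")
cv2.imwrite("pics/c6.png",cv2.resize(np.hstack([A,B]),(800,400)))
E
```

```text
time: 11.08
tool_pos: [0.5296, -0.2476, 0.1413]
ee_rot: [3.14, -0.001, -2.978]
wrist_force: [0.1, -0.2, -2.2]
width: 0.0278
[ 0.52958796 -0.24762885  0.14126088]
ring wrist [[ 0.56581058 -0.2418726   0.078     ]]
pics/s6 origin 190 134 scale 10.0
pics/t6 origin 494 172 scale 10.0
```

View pics/c6.png

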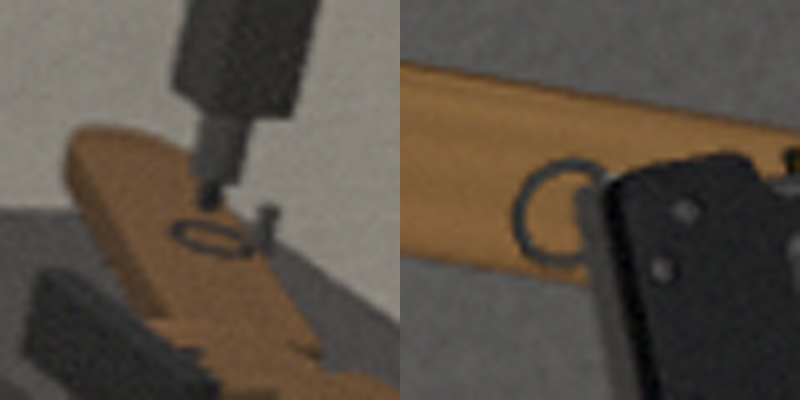

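Left (scene): the plunger tip is at about (209,207), just above the ring centre at (213,240). Right (top): the ring is partly hidden by the gripper. I'll compare these with the predicted tip.

Run:
```python
from h import *
s=load("pics/s6.npz"); k=60/400
px=lambda x,y:(190+x*k-.5,134+y*k-.5)
z=np.array([0,0,1.])
print("ring scene",onplane(s,[px(213,240)],np.array([0,0,.078]),z))
for h in(.086,.0907,.094): print("tip scene at z",h,onplane(s,[px(209,207)],np.array([0,0,h]),z))
C,d=rays(s,[px(209,207)]); yw=-2.978; ty=np.array([np.sin(yw),-np.cos(yw),0]);p=np.array([.5296,-.2476,.1413])
print("tip on tool y=0.5mm plane",onplane(s,[px(209,207)],p+.0005*ty,ty))
top_tilt()
```

```text
ring scene [[ 0.56281077 -0.24233241  0.078     ]]
tip scene at z 0.086 [[ 0.56002748 -0.25094999  0.086     ]]
tip scene at z 0.0907 [[ 0.56322527 -0.24239952  0.0907    ]]
tip scene at z 0.094 [[ 0.56547052 -0.236396    0.094     ]]
tip on tool y=0.5mm plane [[ 0.56356676 -0.24148641  0.09120192]]
pts 3158 2698 centre mm [-1.3  0.2 31.1] x range [-17.3  14.1] tilt 20.093224567188933 0.057081974692590784
```

Scene and wrist/top agree: the tip is about 0.9 mm (x) and 0.75 mm (y) off the ring centre and about 12.7 mm above it. I'll correct that, close most of the gap, then press along the gauge axis.

```bash
cat >> h.py <<'E'
def force(n=8):
    F=[]
    for _ in range(n): snapshot("top"); F.append(get_obs()["wrist_force"])
    o=get_obs(); print("F",np.round(np.mean(F,0),2),"sd",np.round(np.std(F,0),2),"tcp",np.round(o["tool_pos"],4),"t",o["time"])
E
python3 -m creep '[[[1,-0.6,4,0],[0,0,4,0],[0,0,2,0],[0,0,0,0],[0,0,0,0]]]'
python3 -c 'from h import *; force()'
python3 -m creep '[[[-0.7,0,1.9,0],[-0.7,0,1.9,0],[0,0,0,0],[0,0,0,0]]]'
python3 -c 'from h import *; force()'
```

```text
time: 11.85
tool_pos: [0.5292, -0.2489, 0.1324]
ee_rot: [-3.142, 0.0, -2.978]
wrist_force: [-0.3, 1.0, -2.2]
width: 0.0277
F [ 0.03 -0.05 -2.22] sd [0.38 0.29 0.67] tcp [ 0.5292 -0.2488  0.1324] t 12.25
time: 12.75
tool_pos: [0.5305, -0.2486, 0.1287]
ee_rot: [-3.142, 0.0, -2.978]
wrist_force: [-1.0, -0.4, -1.9]
width: 0.0276
F [-0.5   0.24 -1.21] sd [0.33 0.32 0.54] tcp [ 0.5306 -0.2486  0.1286] t 13.15
```

About 1.1 N axial, so contact has just been made. I'll press about 4 mm further along the axis.

```bash
python3 -m creep '[[[-0.5,0,1.3,0],[-0.5,0,1.3,0],[-0.4,0,1.2,0],[0,0,0,0],[0,0,0,0]]]'
python3 - <<'E'
from h import *
force(); top_tilt()
a=crop("scene",np.array([.565,-.2415,.09]),20,"pics/s7")
E
```

```text
time: 13.78
tool_pos: [0.5319, -0.2484, 0.125]
ee_rot: [-3.141, 0.0, -2.978]
wrist_force: [-1.5, 0.1, 0.1]
width: 0.0275
F [-1.23 -0.44  0.78] sd [0.23 0.46 0.41] tcp [ 0.5319 -0.2484  0.1248] t 14.175
pts 3156 2680 centre mm [-1.6  0.2 31.2] x range [-17.3  14. ] tilt 19.40773175816054 0.05099944739109233
pics/s7 origin 200 144 scale 15.0
```

View pics/s7.png

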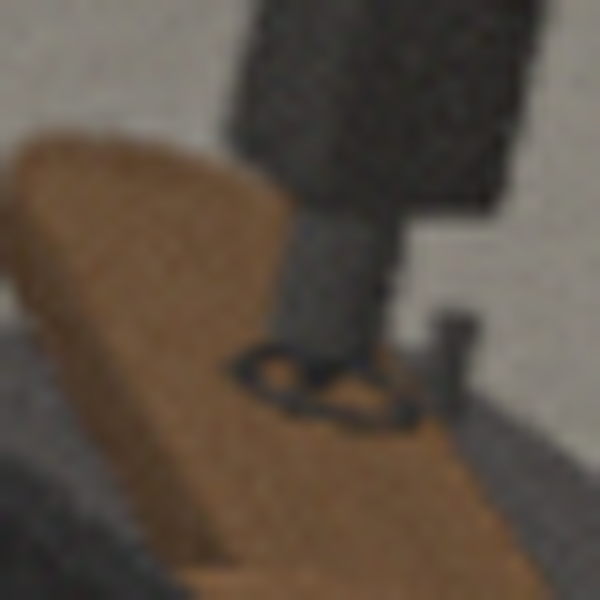

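The tip is at about (318,378), inside the ring whose centre is about (328,389). Axial force is about 3.2 N, close to half stroke. I'll compute the residual offset more carefully on the sloped plane.

Run:
```python
from h import *
n=np.array([-.337,-.057,.94]); n/=np.linalg.norm(n)
def ringfit(f,box,c0):
    s=load(f); u0,v0,u1,v1=box; g=s["color"][v0:v1,u0:u1].astype(float); 
    sc=8; big=cv2.resize(g,None,fx=sc,fy=sc,interpolation=cv2.INTER_CUBIC)
    m=((big[...,0]-big[...,2])<14+0*big[...,0]).astype(np.uint8)
    return s,m,big
P0=np.array([.5652,-.2417,.078])
for f,box in(("pics/scene0.npz",(205,155,240,185)),("pics/top0.npz",(505,190,533,218))):
    s,m,big=ringfit(f,box,None); h,w=m.shape
    yy,xx=np.mgrid[:h,:w]; q=np.c_[((xx+.5)/8-.5+box[0]).ravel(),((yy+.5)/8-.5+box[1]).ravel()]
    P=onplane(s,q,P0,n); r=np.linalg.norm(P-P0,axis=1).reshape(h,w); rb=(big[...,0]-big[...,2])
    # best centre: darkest 27 mm circle on the plane
    ex=np.cross([0,1,0],n);ex/=np.linalg.norm(ex);ey=np.cross(n,ex); a=np.c_[(P-P0)@ex,(P-P0)@ey]*1e3
    best=min(((rb.ravel()[abs(np.hypot(a[:,0]-i,a[:,1]-j)-13.2)<.7].mean(),i,j) for i in np.arange(-6,6.1,.5) for j in np.arange(-6,6.1,.5)))
    c=P0+ex*best[1]/1e3+ey*best[2]/1e3; print(f,best,"ring",c)
s=load("pics/s7.npz"); px=[(200+x/15-.5,144+y/15-.5) for x,y in((318,378),(318,383),(325,380))]
print("tip scene",onplane(s,px,P0,n))
```

```text
pics/scene0.npz (np.float64(11.827487467108545), np.float64(-4.0), np.float64(-4.5)) ring [ 0.56152121 -0.24619269  0.07640869]
pics/top0.npz (np.float64(0.29886861682245763), np.float64(-0.5), np.float64(0.0)) ring [ 0.56472933 -0.2417      0.07783126]
tip scene [[ 0.5616209  -0.24992388  0.07621817]
 [ 0.56257186 -0.2475566   0.07670265]
 [ 0.56075229 -0.24929936  0.07594464]]
```

Independent estimates put the tip about 1.2 mm up the slope and 0.4–2 mm to −y of centre. I'll back off along the axis, correct by 1 mm in each direction, and press again.

```bash
python3 -m creep '[[[0.8,0,-2.2,0],[0.8,0,-2.2,0],[0.8,0,-2.2,0],[1,1,0.3,0],[0,0,0,0]]]'; python3 -m creep '[[[-0.8,0,2.2,0],[-0.8,0,2.2,0],[-0.4,0,1.1,0],[-0.4,0,1.1,0],[0,0,0,0],[0,0,0,0],[0,0,0,0]]]'
python3 - <<'E'
from h import *
force(16); top_tilt(); top_tilt(); top_tilt()
a=crop("scene",np.array([.565,-.2415,.09]),20,"pics/s8")
E
```

```text
time: 14.9
tool_pos: [0.5282, -0.2477, 0.1306]
ee_rot: [3.141, -0.0, -2.978]
wrist_force: [-0.2, -0.8, -2.1]
width: 0.0275
time: 15.78
tool_pos: [0.5308, -0.2476, 0.1246]
ee_rot: [-3.142, 0.0, -2.978]
wrist_force: [-1.0, 0.2, 0.9]
width: 0.0277
F [-1.41  0.27  0.66] sd [0.35 0.44 0.5 ] tcp [ 0.5308 -0.2475  0.1244] t 16.575
pts 3159 2704 centre mm [-1.6 -0.  31.3] x range [-17.6  14. ] tilt 19.328343133601606 -0.10196497008564336
pts 3156 2668 centre mm [-1.5  0.2 31.1] x range [-17.2  14. ] tilt 19.783188397621668 0.0013852270815904917
pts 3158 2680 centre mm [-1.5  0.3 31.2] x range [-17.3  14. ] tilt 19.499274857974893 0.44648096487988964
pics/s8 origin 200 144 scale 15.0
```

View pics/s8.png

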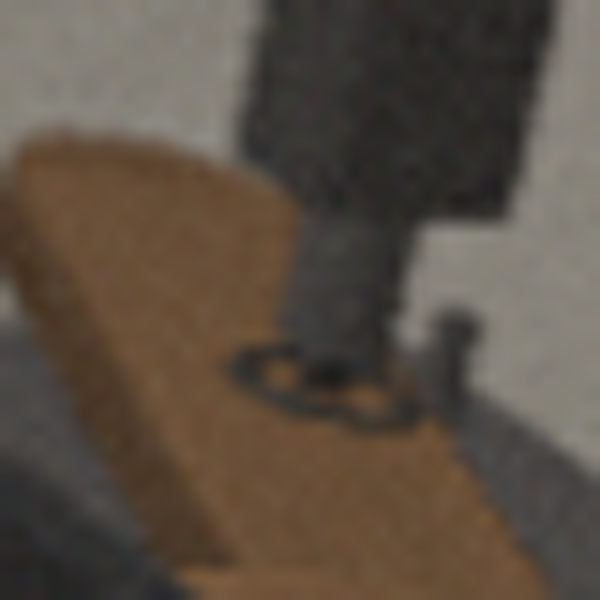

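The tip is at about (326,385) against a ring centre of about (327,389). Axial force is about 3.2 N, so roughly half stroke, and the tilt is 19.5°. I'm handing in.

```bash
python3 -c 'from bench import ticket; print(ticket.close_job())'
```

```text
the job is handed in; nothing more can be done
None
```

I took the gauge out of its stand and pressed its tip on the pencilled ring. I handed the job in with the gripper still holding it there, at about 17 s of robot time. No verdict came back.

The arm can only turn about its own z axis. To match the slope I leaned the gauge's nose against the stand's hole, so that the gauge pivoted between the pads.

**Last checks**
- **Squareness:** the gauge leans 19.3–19.8° toward the low side of the slope (target 20°), with under 0.5° of sideways lean. The tool's yaw matches the rest's to within about 1°.
- **Plunger:** the axial force is about 3.2 N, which means roughly 5.3 mm of the 10 mm stroke is pushed in.
- **Position:** in the final scene picture the tip is on the ring centre, to about 1–2 mm.
- **Other objects:** I did not touch the jar, sanding block or tape roll, and did not recheck them at the end.

**What disagreed or went off plan**
- **Offset across the slope:** after the first press, the scene camera put the tip about 2.5 mm off centre in y, but the wrist and top estimates gave only about 0.4 mm. I backed off, shifted 1 mm along tool x and 1 mm along tool y, and pressed again.
- **Grip point:** the gauge slid in the pads while pivoting. It is held about 13 mm to one side of its middle and a few mm above it, but the lean changed little during pressing.

I viewed 10 pictures, counting crops.

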